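Mirror the row of ink jars into the caddy

ROBOT

A 7-joint arm with a two-finger parallel gripper is mounted at the origin on the work surface. World frame = base frame: x ahead of the robot, y to its left, z up, the work surface at z = 0. Lengths are in m, angles in rad, forces in N, time in s.
With the tool pointing down it reaches from about 0.425 to 0.975 m from the base axis. Payload 16.7 kg.
Tool frame: the origin (TCP) lies between the finger pads; the fingertips stand 25 mm ahead of it and the grasp point (between the pads) lies 6 mm ahead of it; z points along the fingers, y is the line along which they close (so a half turn about z gives the same grasp; the last joint's range is limited). The gripper opens to 85 mm and grips with 20 to 120 N. Pads are 22 mm wide; open, the fingers measure 114 mm over their backs; the gripper's body (76 mm by 85 mm) begins 54 mm behind the grasp point. The pads swing forward as they close: fully open they stand 13 mm farther back than shut.
Start: joints at [1.014, 0.426, 0.074, 1.606, -0.034, 1.111, -0.067], TCP at [0.267, -0.62, 0.256] pointing down, gripper open.
Joint ranges: [-2.85, 2.85], [-0.5, 2.14], [-1.23, 1.37], [0.21, 2.46], [-1.02, 4.16], [0.16, 2.05], [-2.73, 2.73]. Speed limits (rad/s): [1.89, 1.89, 2.39, 2.39, 3.01, 3.01, 3.01].

INTERFACE

Orientations are given as a unit quaternion [x, y, z, w].
In Python, from cell import ctrl gives the robot as it stands.
- The arm moves only by the tool play_rows, never from a script. Its argument "increments" is a list of rows, each a list of 3 entries, a list of its own where there are three numbers: the shift along the tool's x, y, z in m, then the turn, a rotation vector about the tool's x, y, z in rad, then the opening in per cent of the stroke, from 0 (shut) to 100 (fully open). In form: [[[tx, ty, tz], [rx, ry, rz], grip], ...]. A call has 1 to 8 rows; each row is the pose to reach, as a shift and turn from the pose commanded when the call began, along the tool's axes at that moment; what a row does not reach only later rows make up. A row lasts 1/12 s, in which the tool goes at most 41.7 mm and 7.16 degrees, less where a joint would pass 70% of its speed; a pose out of reach is approached as far as the arm can. A call with a gripper value outside its range is refused whole. The fingers move at their own pace and stop on an object; "squeeze" is the grip in N (left out, the last holds). Time passes only in rows, so rows that repeat a pose let the fingers close. It gives the time, the measured TCP pose, the force, the opening and the grip force at its end, in the units of the state.
- ctrl.read_state(): the state, without advancing time (a new reading comes with each control period).
- ctrl.grab_frame(name): name is "scene" or "top" or "wrist"; returns (picture, depth): 400x640x3 uint8, red, green, blue; 400x640 float32, m along the optical axis (not along the pixel's ray), 0 where there is no reading.
- ctrl.get_calibration(name): a dict with "intrinsics" (3x3 intrinsics, pixels), "k1" (the pictures are not rectified: a ray, as slopes to the right and down, at radius r is drawn at 1 + k1 r^2 times it, then the intrinsics apply), "rvec" (rotation vector, rad) and "tvec" (3), from world to camera coordinates, as OpenCV has them. Camera axes: x right, y down, z forward; pixel columns grow to the right and rows downward; lengths in m; the calibration is good to about 2 mm. A picture is of the moment at which its call begins: read the wrist's pose just before it. get_calibration takes no time and is no camera call; for the wrist camera it gives the pose at the moment of the call.
- ctrl.sign_off(): hands the job in; it is judged then, once.
The state is a dict: "time_s": time; "qpos": joint angles; "qvel": joint speeds; "joint_torque": joint torques, N m; "tool_pos": TCP position; "tcp_rot": TCP orientation; "contact_force": force on the tool from outside, world axes, zero at the start; "wrist_torque": the same for the moment, N m; "finger_gap": opening from 0.0 (shut) to 1.0 (fully open); "finger_force": force on a finger pad.
Only numpy, scipy, OpenCV 4.12 (cv2) and the standard library are available. Lean on these libraries where they do the work, as an engineer would, in place of code of your own. Each camera call takes 0.05 s, during which the arm holds its last target. There are 200 camera calls.

TASK

The table opposite needs the inks in mirrored order: move the four ink jars from the wooden rack into the blue caddy, one jar to a well, with the row reversed, so that the jar at the left end of the rack goes into the well at the right end of the caddy, and so on along the row (the colour tile beside each place shows which jar stood there). Set each jar down upright on the floor of its well, without dropping or tipping it, and leave the mug, the brush and the amber bottle alone.

Things in the scene. Friction and masses are not known exactly. Their poses are not given: they have to be found in the camera images.
- jar_red: Closed glass ink jar with red ink: upright cylinder 44 mm in diameter, 70 mm high, about 170 g, aluminium lid with a red disc on its top. It can be gripped anywhere on its side. Origin: centre of its underside, z up along its axis; it is round, so its yaw means nothing.
- jar_yellow: Closed glass ink jar with yellow ink: upright cylinder 44 mm in diameter, 70 mm high, about 170 g, aluminium lid with a yellow disc on its top. It can be gripped anywhere on its side. Origin: centre of its underside, z up along its axis; it is round, so its yaw means nothing.
- jar_violet: Closed glass ink jar with violet ink: upright cylinder 44 mm in diameter, 70 mm high, about 170 g, aluminium lid with a violet disc on its top. It can be gripped anywhere on its side. Origin: centre of its underside, z up along its axis; it is round, so its yaw means nothing.
- jar_black: Closed glass ink jar with black ink: upright cylinder 44 mm in diameter, 70 mm high, about 170 g, aluminium lid with a black disc on its top. It can be gripped anywhere on its side. Origin: centre of its underside, z up along its axis; it is round, so its yaw means nothing.
- tile_red: Fixed red colour tile, 26 x 46 x 3 mm, on the wooden rack. It marks the place where the red jar stands at the start: centre of that place 52 mm from the tile's centre along the tile's -x. Origin: centre of its underside, 8 mm above the table; axes parallel to the wooden rack's.
- tile_yellow: Fixed yellow colour tile, 26 x 46 x 3 mm, on the wooden rack. It marks the place where the yellow jar stands at the start: centre of that place 52 mm from the tile's centre along the tile's -x. Origin: centre of its underside, 8 mm above the table; axes parallel to the wooden rack's.
- tile_violet: Fixed violet colour tile, 26 x 46 x 3 mm, on the wooden rack. It marks the place where the violet jar stands at the start: centre of that place 52 mm from the tile's centre along the tile's -x. Origin: centre of its underside, 8 mm above the table; axes parallel to the wooden rack's.
- tile_black: Fixed black colour tile, 26 x 46 x 3 mm, on the wooden rack. It marks the place where the black jar stands at the start: centre of that place 52 mm from the tile's centre along the tile's -x. Origin: centre of its underside, 8 mm above the table; axes parallel to the wooden rack's.
- wooden_rack: Where the jars start, fixed: pale wooden board 104 (x) x 300 (y) x 8 mm. Row of four places at x = -18, y = -105, -35, 35, 105 mm: flat floor 8 mm above the table, 56 (x) x 65 (y) mm, lip top 16 mm above the table. Colour tiles at x = 34 mm. Origin: centre of underside, on the table, z up; y to the robot's left within 0.12 rad. Nearer to the robot than the caddy, or beyond it.
- caddy: Rack to fill, fixed: blue metal caddy with white floor, 75 (x) x 300 (y) mm. Row of four open wells centred at x = 0, y = -105, -35, 35, 105 mm, each 65 x 65 mm inside, floor 6 mm above the table, 5 mm walls with tops 24 mm above the table. Origin: centre of underside, on the table, z up; y to the robot's left within 0.12 rad. Roughly parallel to the wooden rack, centres 140 to 190 mm apart in x.
- mug: Bystander: blue mug, 76 mm across, 85 mm high, to the left of the racks. Origin: centre of its underside.
- brush: Bystander: brush lying on the table, to the right of the racks. Origin: on its underside near its middle.
- amber_bottle: Bystander: amber bottle, 60 mm across, 130 mm high, to the left of the racks, farther than the mug. Origin: centre of its underside.
There are look-alikes about, which are no part of the job. There is more than one size of the jar_black; the job needs the middle-sized.

How it is judged:
By the outcome, as a careful person would: the job done as asked, in the order asked, and still so for the second after the job is handed in, with the robot touching nothing.
It also fails if it takes over 104 s, if anything falls off the work surface, if the arm or the gripper's body presses on something with over 40 N, if the wrist force passes 120 N, or if a joint passes its speed limit or range.

## Working session

There is one attempt and no reset: what is moved stays moved. The work goes in short steps, Python scripts to look and compute and a tool call to move; the robot and the scene stay as the last step left them, time stands still between calls to the robot, and variables do not carry over. Pictures are saved under pics/ and viewed, at most 14 in all, crops included, and the job is handed in when it is done.

Besides the shell and the picture viewer there is one more tool, called after ">>>" by a JSON object that holds its "fn" and its "kwargs", one argument or row to a line. play_rows: Moves the arm, as the interface text tells. Its arguments: {"type":"object","properties":{"increments":{"type":"array"},"squeeze":{"type":"number"}},"required":["increments"]}

```bash
ls; mkdir -p pics
cat > h.py <<'E'
import numpy as np, cv2
from cell import ctrl
from scipy.spatial.transform import Rotation as R
def cal(n):
    c=ctrl.get_calibration(n); return np.array(c["intrinsics"],float),float(c["k1"]),R.from_rotvec(np.ravel(c["rvec"])).as_matrix(),np.ravel(c["tvec"])
def pts(uv,z,c):
    """pixels -> world points on plane z"""
    K,k1,Rm,t=c; uv=np.asarray(uv,float).reshape(-1,1,2)
    n=cv2.undistortPoints(uv,K,np.array([k1,0,0,0.]))[:,0]
    d=np.c_[n,np.ones(len(n))]@Rm; o=-Rm.T@t
    return o+d*((z-o[2])/d[:,2])[:,None]
def proj(P,c):
    K,k1,Rm,t=c
    return cv2.projectPoints(np.asarray(P,float).reshape(-1,1,3),cv2.Rodrigues(Rm)[0],t,K,np.array([k1,0,0,0.]))[0][:,0]
def save(n,im): cv2.imwrite(f"pics/{n}.png",im[:,:,::-1])
E
python3 - <<'E'
from h import *
s=ctrl.read_state(); print(s)
for n in("top","scene"):
    im,d=ctrl.grab_frame(n); save(n+"0",im); np.savez(n+"0",im=im,d=d)
    c=cal(n); print(n,c[0][0,0],c[1],-c[2].T@c[3],c[2][2])
E
```

```text
pics
{'time_s': 0.0, 'qpos': array([ 1.01449521,  0.42670715,  0.07388873,  1.6066344 , -0.03409976,
        1.11075632, -0.06710128]), 'qvel': array([ 0.00069127,  0.00062479, -0.00033096,  0.00028875,  0.000353  ,
        0.00057084, -0.00090136]), 'joint_torque': array([-1.65635520e-04, -9.49832797e+01,  3.76076147e+00, -4.63522232e+01,
        1.92059961e-02,  1.01891384e-02, -9.91382336e-07]), 'tool_pos': array([ 0.26688458, -0.61958986,  0.25561619]), 'tcp_rot': array([ 9.79392016e-01,  2.01967550e-01, -1.77413070e-04, -5.96565138e-04]), 'contact_force': array([ 0.05305844,  0.10546334, -0.21784336]), 'wrist_torque': array([-0.0114332 , -0.01240335,  0.01585616]), 'finger_force': 0.0, 'finger_gap': 1.0013372938825087}
top 457.32549121189254 -0.0393883262797102 [0.45249364 0.00939939 1.21817044] [ 0.06808817 -0.02334246 -0.9974062 ]
scene 366.10365154310307 -0.003383684477672924 [1.17554268 0.38473392 0.64331549] [-0.67346515 -0.41182414 -0.61387749]
```

View pics/top0.png

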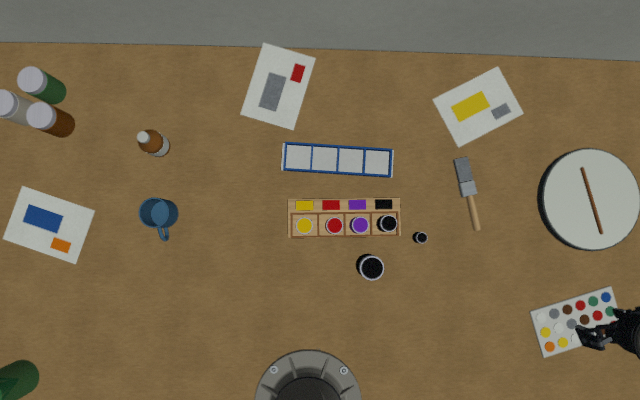

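View pics/scene0.png

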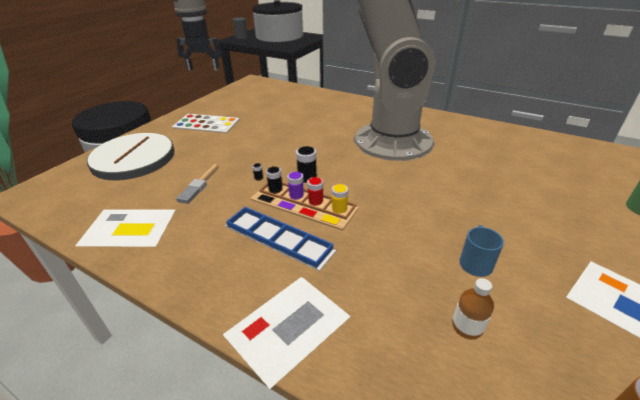

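The top view shows the caddy at about (337,160), beyond the rack. The rack jars run left to right yellow (305,225), red (334,225), violet (360,225), black (387,223). A larger black jar at (370,267) and a small one at (420,237) are the look-alikes. Next I'll measure positions.

Run:
```python
from h import *
f=np.load("top0.npz");im=f["im"];d=f["d"];c=cal("top")
hsv=cv2.cvtColor(im,cv2.COLOR_RGB2HSV);H,S,V=[hsv[:,:,i].astype(int) for i in range(3)]
def blobs(m,box,amin,z,name):
    x0,y0,x1,y1=box; mm=np.zeros_like(m,np.uint8); mm[y0:y1,x0:x1]=m[y0:y1,x0:x1]
    n,l,st,ce=cv2.connectedComponentsWithStats(mm,connectivity=4)
    for i in range(1,n):
        if st[i,4]>=amin: print(name,st[i,:].tolist(),ce[i].round(1),pts(ce[i],z,c)[0].round(4))
white=(S<40)&(V>150)
blobs(white,(275,135,400,185),100,.006,"well")
t=(278,195,410,212); j=(278,211,410,245)
for b,z,nm in((t,.011,"tile"),(j,.078,"jar")):
    blobs((H>20)&(H<33)&(S>170),b,25,z,nm+" Y")
    blobs(((H<6)|(H>174))&(S>170),b,25,z,nm+" R")
    blobs((H>125)&(H<150)&(S>100),b,25,z,nm+" V")
    blobs((V<60),b,25,z,nm+" K")
blobs(V<60,(350,245,390,285),25,.1,"big"); 
m=((H>95)&(H<120)&(S>120)).astype(np.uint8); mm=np.zeros_like(m);mm[135:185,275:400]=m[135:185,275:400]
r=cv2.minAreaRect(np.argwhere(mm)[:,::-1].astype(np.float32)); print("caddy",pts([r[0]],.024,c),r[1]); b=pts(cv2.boxPoints(r),.024,c);print(b.round(4))
# depth heights at lids
K,k1,Rm,tt=c
for u,v in((305,225),(334,226),(360,226),(388,223),(371,267),(421,238)):
    z=np.median(d[v-1:v+2,u-1:u+2]); n=cv2.undistortPoints(np.array([[[u,v]]],float),K,np.array([k1,0,0,0.]))[0,0]
    print(u,v,(Rm.T@(np.array([n[0],n[1],1])*z-tt)).round(4))
save("crop",cv2.resize(im[135:290,270:440],None,fx=4,fy=3.8,interpolation=cv2.INTER_CUBIC))
```

```text
well [286, 145, 25, 24, 539] [298.  156.8] [0.6453 0.0413 0.006 ]
well [312, 147, 25, 24, 534] [324.1 158.5] [ 0.6426 -0.0285  0.006 ]
well [339, 149, 24, 24, 520] [350.4 160.2] [ 0.6397 -0.0992  0.006 ]
well [365, 151, 24, 24, 511] [376.5 162.1] [ 0.6365 -0.1696  0.006 ]
tile Y [296, 200, 17, 10, 154] [304.1 205. ] [0.5167 0.0219 0.011 ]
tile R [323, 200, 17, 10, 165] [330.8 204.6] [ 0.5193 -0.0487  0.011 ]
tile V [349, 200, 17, 10, 164] [356.8 204.3] [ 0.5216 -0.1177  0.011 ]
tile K [375, 200, 17, 9, 151] [383.1 204. ] [ 0.5241 -0.1878  0.011 ]
jar Y [297, 219, 15, 14, 153] [303.9 225.3] [0.4626 0.0203 0.078 ]
jar R [328, 219, 14, 14, 151] [334.4 225.1] [ 0.4646 -0.0555  0.078 ]
jar V [353, 218, 15, 14, 164] [360.  224.5] [ 0.4674 -0.1194  0.078 ]
jar K [382, 216, 14, 14, 157] [388.5 222.8] [ 0.4733 -0.191   0.078 ]
jar K [377, 217, 8, 15, 44] [379.2 224.4] [ 0.4688 -0.1676  0.078 ]
big [356, 254, 15, 20, 82] [360.  261.4] [ 0.3774 -0.1185  0.1   ]
big [362, 258, 21, 20, 327] [371.8 267.5] [ 0.3631 -0.1474  0.1   ]
caddy [[ 0.63924436 -0.06379672  0.024     ]] (107.295166015625, 28.470136642456055)
[[ 0.6075  0.0788  0.024 ]
 [ 0.683   0.0759  0.024 ]
 [ 0.6715 -0.2079  0.024 ]
 [ 0.5956 -0.2036  0.024 ]]
305 225 [0.4633 0.0177 0.0761]
334 226 [ 0.4624 -0.0545  0.0798]
360 226 [ 0.4638 -0.1197  0.0764]
388 223 [ 0.4727 -0.1896  0.0788]
371 267 [ 0.3641 -0.146   0.097 ]
421 238 [ 0.4365 -0.2807  0.048 ]
```

View pics/crop.png

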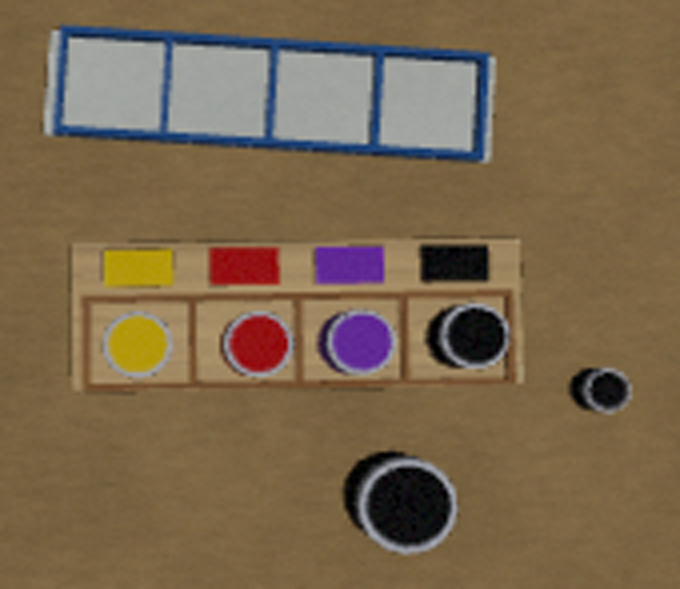

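The rack holds four jars of equal height (~78 mm top), so the black one there is the middle-sized (the others reach 97 and 48 mm). Now the first approach, towards yellow.

```bash
cat > go.py <<'E'
import sys
from h import *
def go(x,y,z):
    s=ctrl.read_state(); q=R.from_quat(s["tcp_rot"]); t=R.from_quat([2**-.5,2**-.5,0,0])
    print(s["time_s"],"shift",q.inv().apply(np.array([x,y,z])-s["tool_pos"]).round(4),"turn",(q.inv()*t).as_rotvec().round(4),"tcp",s["tool_pos"].round(4),s["finger_gap"])
if __name__=="__main__": go(*map(float,sys.argv[1:4]))
E
python3 go.py .4626 .0203 .2
```

```text
0.1 shift [ 0.4329 -0.5102  0.0563] turn [-1.000e-03 -6.000e-04 -1.164e+00] tcp [ 0.2669 -0.6196  0.2557] 0.9971454479969226
```

>>> {"fn": "play_rows", "kwargs": {
  "increments": [
    [[0.433,-0.51,0.03],[0,0,-1.164],75],
    [[0.433,-0.51,0.03],[0,0,-1.164],75],
    [[0.433,-0.51,0.03],[0,0,-1.164],75],
    [[0.433,-0.51,0.03],[0,0,-1.164],75],
    [[0.433,-0.51,0.03],[0,0,-1.164],75],
    [[0.433,-0.51,0.03],[0,0,-1.164],75],
    [[0.433,-0.51,0.03],[0,0,-1.164],75],
    [[0.433,-0.51,0.03],[0,0,-1.164],75]
  ]
}}

```text
time_s: 0.77
tool_pos: [0.3645, -0.2995, 0.2412]
tcp_rot: [0.761, 0.649, -0.0, 0.0]
contact_force: [1.6, -1.2, 0.8]
finger_gap: 0.747
finger_force: 0.0
```

```bash
python3 go.py .4626 .0203 .2
```

```text
0.7667 shift [0.3313 0.0466 0.0412] turn [-0.0002  0.0002 -0.1581] tcp [ 0.3645 -0.2995  0.2412] 0.7473764806030123
```

>>> {"fn": "play_rows", "kwargs": {
  "increments": [
    [[0.331,0.047,0.04],[0,0,-0.158],75],
    [[0.331,0.047,0.04],[0,0,-0.158],75],
    [[0.331,0.047,0.04],[0,0,-0.158],75],
    [[0.331,0.047,0.04],[0,0,-0.158],75],
    [[0.331,0.047,0.04],[0,0,-0.158],75],
    [[0.331,0.047,0.04],[0,0,-0.158],75],
    [[0.331,0.047,0.04],[0,0,-0.158],75],
    [[0.331,0.047,0.04],[0,0,-0.158],75]
  ]
}}

```text
time_s: 1.43
tool_pos: [0.464, 0.0161, 0.2017]
tcp_rot: [0.709, 0.705, 0.0, 0.0]
contact_force: [1.2, -1.6, 0.2]
finger_gap: 0.751
finger_force: 0.0
```

```bash
python3 go.py .4626 .0203 .2
python3 - <<'E'
from h import *
c=cal("wrist"); im,d=ctrl.grab_frame("wrist"); save("w1",im); np.savez("w1",im=im,d=d)
print(-c[2].T@c[3],c[2][2]); print(proj([[.4626,.0203,.078],[.4646,-.0555,.078],[.4674,-.1194,.078],[.5167,.0219,.011]],c).round())
print(ctrl.read_state()["qpos"].round(3))
E
```

```text
1.4333 shift [ 0.0042 -0.0015  0.0017] turn [ 0.0003  0.0001 -0.0064] tcp [0.464  0.0161 0.2017] 0.7510387916144559
[0.46454382 0.09423323 0.31898911] [-0.00163831 -0.30630047 -0.95193347]
[[313. 196.]
 [316. 290.]
 [320. 359.]
 [374. 172.]]
[ 0.323  0.191 -0.561  2.089  0.126  0.892 -0.309]
```

View pics/w1.png

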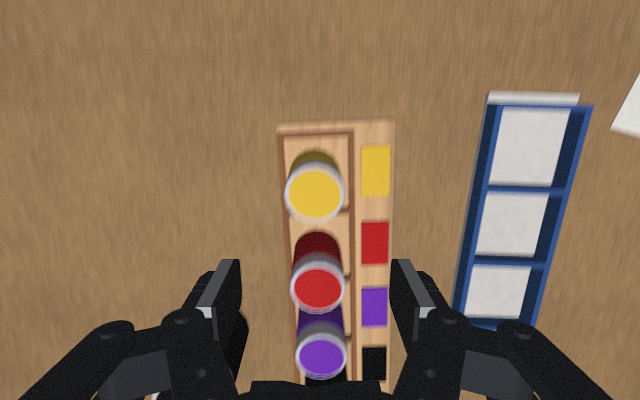

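The wrist view confirms the prediction: yellow lid at (315,193) against the projected (313,196). Descending straight down.

>>> {"fn": "play_rows", "kwargs": {
  "increments": [
    [[0,0,0.03],[0,0,0],75],
    [[0,0,0.06],[0,0,0],75],
    [[0,0,0.09],[0,0,0],75],
    [[0,0,0.115],[0,0,0],75],
    [[0,0,0.13],[0,0,0],75],
    [[0,0,0.139],[0,0,0],75],
    [[0,0,0.139],[0,0,0],75],
    [[0,0,0.139],[0,0,0],75]
  ]
}}

```text
time_s: 2.15
tool_pos: [0.4641, 0.0143, 0.0631]
tcp_rot: [0.709, 0.705, -0.0, -0.0]
contact_force: [0.9, 0.3, 0.5]
finger_gap: 0.747
finger_force: 0.0
```

```bash
python3 go.py .4626 .0203 .062
```

```text
2.15 shift [ 0.006  -0.0015  0.0011] turn [-0.0003 -0.0001 -0.0058] tcp [0.4641 0.0143 0.0631] 0.7469566272149688
```

>>> {"fn": "play_rows", "kwargs": {
  "increments": [
    [[0.006,-0.001,0.001],[0,0,0],75],
    [[0.006,-0.001,0.001],[0,0,0],75],
    [[0.006,-0.001,0.001],[0,0,0],60],
    [[0.006,-0.001,0.001],[0,0,0],45],
    [[0.006,-0.001,0.001],[0,0,0],40],
    [[0.006,-0.001,0.001],[0,0,0],40],
    [[0.006,-0.001,0.001],[0,0,0],40],
    [[0.006,-0.001,0.001],[0,0,0],40]
  ],
  "squeeze": 45
}}

```text
time_s: 2.82
tool_pos: [0.4634, 0.0203, 0.0626]
tcp_rot: [0.709, 0.705, 0.0, 0.0]
contact_force: [-3.8, 0.1, 13.5]
finger_gap: 0.503
finger_force: 43.9
```

>>> {"fn": "play_rows", "kwargs": {
  "increments": [
    [[0,0,-0.01],[0,0,0],40],
    [[0,0,-0.03],[0,0,0],40],
    [[0,0,-0.06],[0,0,0],40],
    [[0,0,-0.09],[0,0,0],40],
    [[0,0,-0.11],[0,0,0],40],
    [[0,0,-0.12],[0,0,0],40],
    [[0,0.02,-0.12],[0,0,0],40],
    [[0,0.045,-0.12],[0,0,0],40]
  ]
}}

```text
time_s: 3.48
tool_pos: [0.5077, 0.0194, 0.1829]
tcp_rot: [0.709, 0.705, -0.0, 0.001]
contact_force: [0.2, -0.3, -1.6]
finger_gap: 0.504
finger_force: 46.2
```

```bash
python3 go.py .6365 -.1696 .18
```

```text
3.4833 shift [-0.1881  0.13    0.0033] turn [ 0.0012  0.0013 -0.0064] tcp [0.5077 0.0194 0.1829] 0.5037603960761774
```

>>> {"fn": "play_rows", "kwargs": {
  "increments": [
    [[-0.02,0.02,0],[0,0,0],40],
    [[-0.045,0.04,0],[0,0,0],40],
    [[-0.075,0.06,0],[0,0,0],40],
    [[-0.11,0.08,0],[0,0,0],40],
    [[-0.14,0.1,0],[0,0,0],40],
    [[-0.165,0.115,0],[0,0,0],40],
    [[-0.18,0.125,0],[0,0,0],40],
    [[-0.188,0.13,0],[0,0,0],40]
  ]
}}

```text
time_s: 4.15
tool_pos: [0.6372, -0.1718, 0.1809]
tcp_rot: [0.71, 0.704, -0.0, -0.0]
contact_force: [0.5, 0.5, -1.4]
finger_gap: 0.506
finger_force: 46.2
```

```bash
cat > look.py <<'E'
import sys
from h import *
c=cal("wrist"); im,d=ctrl.grab_frame("wrist"); save(sys.argv[1],im); np.savez(sys.argv[1],im=im)
W=[(.6453,.0413),(.6426,-.0285),(.6397,-.0992),(.6365,-.1696)]
print("pred",proj([[*w,.006] for w in W],c).round().tolist())
hsv=cv2.cvtColor(im,cv2.COLOR_RGB2HSV); m=((hsv[:,:,1]<45)&(hsv[:,:,2]>140)).astype(np.uint8)
n,l,st,ce=cv2.connectedComponentsWithStats(m,connectivity=4)
for i in range(1,n):
    if st[i,4]>400: print(st[i].tolist(),ce[i].round(),pts(ce[i],.006,c)[0].round(4))
E
python3 go.py .6365 -.1696 .18; python3 look.py w2
```

```text
4.15 shift [ 0.0022 -0.0007  0.0009] turn [-0.0011  0.0001 -0.009 ] tcp [ 0.6372 -0.1718  0.1809] 0.5063513637902817
pred [[325.0, -134.0], [321.0, -10.0], [318.0, 94.0], [314.0, 181.0]]
[0, 0, 42, 60, 555] [27. 37.] [ 0.4263 -0.0586  0.006 ]
[275, 0, 90, 42, 3613] [320.  20.] [ 0.6415 -0.0475  0.006 ]
[275, 49, 87, 90, 7250] [317.  93.] [ 0.6392 -0.0988  0.006 ]
[0, 98, 74, 72, 884] [ 43. 132.] [ 0.4199 -0.1281  0.006 ]
[276, 146, 79, 73, 5005] [314. 179.] [ 0.636  -0.1679  0.006 ]
[37, 213, 68, 59, 690] [ 75. 239.] [ 0.4251 -0.2207  0.006 ]
[253, 272, 125, 107, 2205] [314. 313.] [ 0.6352 -0.3     0.006 ]
```

View pics/w2.png

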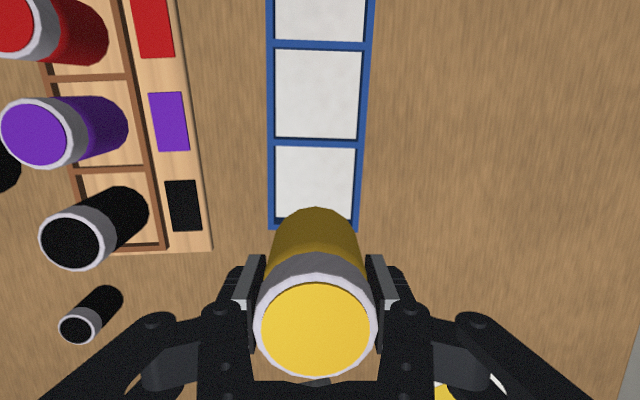

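The wrist view shows the jar upright in the grip, over the right-end well. The neighbouring well is at (317,93), as predicted. Descending.

>>> {"fn": "play_rows", "kwargs": {
  "increments": [
    [[0.002,-0.001,0.03],[0,0,0],40],
    [[0.002,-0.001,0.06],[0,0,0],40],
    [[0.002,-0.001,0.085],[0,0,0],40],
    [[0.002,-0.001,0.1],[0,0,0],40],
    [[0.002,-0.001,0.11],[0,0,0],40],
    [[0.002,-0.001,0.115],[0,0,0],40],
    [[0.002,-0.001,0.118],[0,0,0],40],
    [[0.002,-0.001,0.118],[0,0,0],40]
  ]
}}

```text
time_s: 4.87
tool_pos: [0.6363, -0.1667, 0.0643]
tcp_rot: [0.709, 0.705, 0.0, 0.0]
contact_force: [-0.2, 0.1, -1.7]
finger_gap: 0.509
finger_force: 46.3
```

```bash
python3 go.py .6365 -.1696 .0606
```

```text
4.8667 shift [-0.0029  0.0003  0.0037] turn [ 0.0007  0.     -0.0059] tcp [ 0.6363 -0.1667  0.0643] 0.508814659355915
```

>>> {"fn": "play_rows", "kwargs": {
  "increments": [
    [[-0.003,0,0.001],[0,0,0],40],
    [[-0.003,0,0.002],[0,0,0],40],
    [[-0.003,0,0.003],[0,0,0],40],
    [[-0.003,0,0.003],[0,0,0],40]
  ]
}}

```text
time_s: 5.2
tool_pos: [0.636, -0.17, 0.0611]
tcp_rot: [0.709, 0.705, 0.0, 0.0]
contact_force: [0.4, -0.5, -2.3]
finger_gap: 0.504
finger_force: 46.3
```

>>> {"fn": "play_rows", "kwargs": {
  "increments": [
    [[0,0,0.001],[0,0,0],40],
    [[0,0,0.0015],[0,0,0],40],
    [[0,0,0.0015],[0,0,0],40]
  ]
}}

```text
time_s: 5.45
tool_pos: [0.6361, -0.1699, 0.0607]
tcp_rot: [0.709, 0.705, -0.0, 0.0]
contact_force: [-7.4, 0.2, 16.9]
finger_gap: 0.504
finger_force: 48.1
```

Contact at 0.0607, the height I expected. Releasing.

>>> {"fn": "play_rows", "kwargs": {
  "increments": [
    [[0,0,-0.0007],[0,0,0],48],
    [[0,0,-0.0007],[0,0,0],52],
    [[0,0,-0.0007],[0,0,0],58],
    [[0,0,-0.0007],[0,0,0],66],
    [[0,0,-0.0007],[0,0,0],74],
    [[0,0,-0.0007],[0,0,0],75]
  ]
}}

```text
time_s: 5.95
tool_pos: [0.6359, -0.1698, 0.0599]
tcp_rot: [0.709, 0.705, 0.0, -0.0]
contact_force: [-0.4, 1.1, -0.6]
finger_gap: 0.749
finger_force: 0.0
```

>>> {"fn": "play_rows", "kwargs": {
  "increments": [
    [[0,0,-0.01],[0,0,0],75],
    [[0,0,-0.03],[0,0,0],75],
    [[0,0,-0.06],[0,0,0],75],
    [[0,0,-0.09],[0,0,0],75],
    [[0,0,-0.115],[0,0,0],75],
    [[0,0,-0.13],[0,0,0],75],
    [[0,0,-0.13],[0,0,0],75]
  ]
}}

```text
time_s: 6.53
tool_pos: [0.6375, -0.17, 0.1948]
tcp_rot: [0.709, 0.705, 0.001, 0.002]
contact_force: [0.9, -0.4, 0.7]
finger_gap: 0.748
finger_force: 0.0
```

```bash
python3 go.py .4646 -.0555 .19
```

```text
6.5333 shift [ 0.1134 -0.1736  0.0036] turn [ 0.0056  0.0014 -0.0061] tcp [ 0.6375 -0.17    0.1948] 0.7477191636394078
```

>>> {"fn": "play_rows", "kwargs": {
  "increments": [
    [[0.02,-0.03,0],[0,0,0],75],
    [[0.045,-0.065,0],[0,0,0],75],
    [[0.065,-0.1,0],[0,0,0],75],
    [[0.085,-0.13,0],[0,0,0],75],
    [[0.1,-0.155,0],[0,0,0],75],
    [[0.11,-0.17,0],[0,0,0],75],
    [[0.114,-0.172,0],[0,0,0],75],
    [[0.114,-0.172,0],[0,0,0],75]
  ]
}}

```text
time_s: 7.2
tool_pos: [0.4642, -0.0542, 0.1905]
tcp_rot: [0.709, 0.705, 0.0, 0.0]
contact_force: [0.4, -0.5, 0.4]
finger_gap: 0.749
finger_force: 0.0
```

```bash
python3 go.py .4646 -.0555 .063
python3 - <<'E'
from h import *
im,d=ctrl.grab_frame("top"); save("t1",cv2.resize(im[130:260,270:440],None,fx=4,fy=4,interpolation=cv2.INTER_CUBIC))
c=cal("top"); hsv=cv2.cvtColor(im,cv2.COLOR_RGB2HSV)
m=((hsv[...,0]>20)&(hsv[...,0]<33)&(hsv[...,1]>170)).astype(np.uint8); m[190:]=0;m[:140]=0;m[:,:270]=0;m[:,410:]=0
n,l,st,ce=cv2.connectedComponentsWithStats(m)
for i in range(1,n):
    if st[i,4]>30: print(st[i],pts(ce[i],.076,c))
E
```

```text
7.2 shift [-0.0013  0.0004  0.1275] turn [ 0.0007  0.0006 -0.0048] tcp [ 0.4642 -0.0542  0.1905] 0.7490323990228808
[374 152  14  14 152] [[ 0.63599402 -0.16963376  0.076     ]]
[370 158  12  12  41] [[ 0.61675053 -0.15245688  0.076     ]]
```

View pics/t1.png

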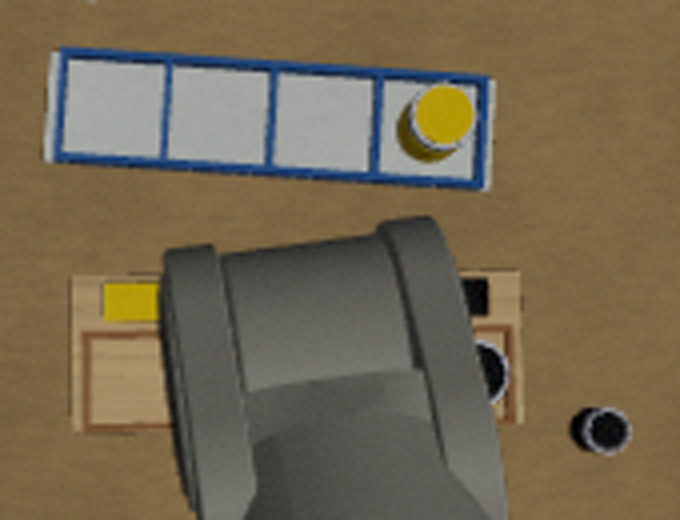

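Yellow stands upright in the right-end well (lid at crop (443,115), measured 0.636,-0.170). Now red.

>>> {"fn": "play_rows", "kwargs": {
  "increments": [
    [[-0.001,0,0.03],[0,0,0],75],
    [[-0.001,0,0.06],[0,0,0],75],
    [[-0.001,0,0.085],[0,0,0],75],
    [[-0.001,0,0.105],[0,0,0],75],
    [[-0.001,0,0.12],[0,0,0],75],
    [[-0.001,0,0.128],[0,0,0],75],
    [[-0.001,0,0.128],[0,0,0],75],
    [[-0.001,0,0.128],[0,0,0],75]
  ]
}}

```text
time_s: 7.92
tool_pos: [0.4651, -0.0559, 0.062]
tcp_rot: [0.709, 0.705, -0.0, -0.0]
contact_force: [-0.6, -0.4, 0.3]
finger_gap: 0.751
finger_force: 0.0
```

>>> {"fn": "play_rows", "kwargs": {
  "increments": [
    [[0,0,0],[0,0,0],65],
    [[0,0,0],[0,0,0],55],
    [[0,0,0],[0,0,0],45],
    [[0,0,0],[0,0,0],40],
    [[0,0,0],[0,0,0],40],
    [[0,0,0],[0,0,0],40],
    [[0,0,0],[0,0,0],40]
  ]
}}

```text
time_s: 8.5
tool_pos: [0.4652, -0.056, 0.0631]
tcp_rot: [0.709, 0.705, 0.0, 0.001]
contact_force: [-2.4, 0.7, 7.1]
finger_gap: 0.505
finger_force: 44.6
```

>>> {"fn": "play_rows", "kwargs": {
  "increments": [
    [[0,0,-0.01],[0,0,0],40],
    [[0,0,-0.03],[0,0,0],40],
    [[0,0,-0.06],[0,0,0],40],
    [[0,0,-0.09],[0,0,0],40],
    [[0,0,-0.11],[0,0,0],40],
    [[0,0,-0.12],[0,0,0],40],
    [[0,0,-0.12],[0,0,0],40]
  ]
}}

```text
time_s: 9.08
tool_pos: [0.4656, -0.056, 0.1845]
tcp_rot: [0.709, 0.705, 0.001, 0.002]
contact_force: [-0.3, -0.9, -2.1]
finger_gap: 0.506
finger_force: 46.2
```

```bash
python3 go.py .6397 -.0992 .18
```

```text
9.0833 shift [-0.0421  0.1744  0.0052] turn [ 0.004   0.0011 -0.0064] tcp [ 0.4656 -0.056   0.1845] 0.5055541031565831
```

>>> {"fn": "play_rows", "kwargs": {
  "increments": [
    [[-0.005,0.025,0],[0,0,0],40],
    [[-0.013,0.055,0],[0,0,0],40],
    [[-0.021,0.085,0],[0,0,0],40],
    [[-0.029,0.115,0],[0,0,0],40],
    [[-0.036,0.145,0],[0,0,0],40],
    [[-0.04,0.165,0],[0,0,0],40],
    [[-0.043,0.175,0],[0,0,0],40],
    [[-0.043,0.175,0],[0,0,0],40]
  ]
}}

```text
time_s: 9.75
tool_pos: [0.6401, -0.1001, 0.18]
tcp_rot: [0.709, 0.705, -0.0, -0.001]
contact_force: [-0.4, 0.5, -2.4]
finger_gap: 0.507
finger_force: 46.5
```

```bash
python3 go.py .6397 -.0992 .061
```

```text
9.75 shift [ 0.0008 -0.0002  0.119 ] turn [-0.0017 -0.0008 -0.0064] tcp [ 0.6401 -0.1001  0.18  ] 0.5073316200730321
```

>>> {"fn": "play_rows", "kwargs": {
  "increments": [
    [[0,0,0.03],[0,0,0],40],
    [[0,0,0.06],[0,0,0],40],
    [[0,0,0.085],[0,0,0],40],
    [[0,0,0.1],[0,0,0],40],
    [[0,0,0.11],[0,0,0],40],
    [[0,0,0.115],[0,0,0],40],
    [[0,0,0.116],[0,0,0],40],
    [[0,0,0.116],[0,0,0],40]
  ]
}}

```text
time_s: 10.42
tool_pos: [0.6397, -0.0998, 0.0668]
tcp_rot: [0.709, 0.705, 0.0, 0.0]
contact_force: [0.1, 0.6, -1.0]
finger_gap: 0.506
finger_force: 46.5
```

>>> {"fn": "play_rows", "kwargs": {
  "increments": [
    [[0,0,0.001],[0,0,0],40],
    [[0,0,0.002],[0,0,0],40],
    [[0,0,0.002],[0,0,0],40]
  ]
}}

```text
time_s: 10.67
tool_pos: [0.6396, -0.1, 0.0646]
tcp_rot: [0.709, 0.705, 0.0, 0.0]
contact_force: [0.7, 0.1, -0.9]
finger_gap: 0.505
finger_force: 46.5
```

>>> {"fn": "play_rows", "kwargs": {
  "increments": [
    [[0,0,0.001],[0,0,0],40],
    [[0,0,0.002],[0,0,0],40],
    [[0,0,0.003],[0,0,0],40],
    [[0,0,0.003],[0,0,0],40]
  ]
}}

```text
time_s: 11.0
tool_pos: [0.6394, -0.0999, 0.0612]
tcp_rot: [0.709, 0.705, 0.0, 0.0]
contact_force: [-1.2, -0.7, 2.5]
finger_gap: 0.506
finger_force: 46.7
```

>>> {"fn": "play_rows", "kwargs": {
  "increments": [
    [[0,0,0.0005],[0,0,0],40],
    [[0,0,0.0008],[0,0,0],40],
    [[0,0,0.0008],[0,0,0],40]
  ]
}}

```text
time_s: 11.25
tool_pos: [0.6394, -0.0999, 0.0611]
tcp_rot: [0.709, 0.705, -0.0, 0.0]
contact_force: [-7.2, 0.4, 15.1]
finger_gap: 0.507
finger_force: 47.9
```

Contact; releasing and going to violet.

>>> {"fn": "play_rows", "kwargs": {
  "increments": [
    [[0,0,-0.0007],[0,0,0],48],
    [[0,0,-0.0007],[0,0,0],52],
    [[0,0,-0.0007],[0,0,0],58],
    [[0,0,-0.0007],[0,0,0],66],
    [[0,0,-0.0007],[0,0,0],74],
    [[0,0,-0.0007],[0,0,0],75]
  ]
}}

```text
time_s: 11.75
tool_pos: [0.6393, -0.0998, 0.0608]
tcp_rot: [0.709, 0.705, 0.0, -0.0]
contact_force: [0.1, -0.2, -0.7]
finger_gap: 0.746
finger_force: 0.0
```

>>> {"fn": "play_rows", "kwargs": {
  "increments": [
    [[0,0,-0.01],[0,0,0],75],
    [[0,0,-0.03],[0,0,0],75],
    [[0,0,-0.06],[0,0,0],75],
    [[0,0,-0.09],[0,0,0],75],
    [[0,0,-0.115],[0,0,0],75],
    [[0,0,-0.13],[0,0,0],75],
    [[0,0,-0.13],[0,0,0],75]
  ]
}}

```text
time_s: 12.33
tool_pos: [0.6409, -0.0998, 0.1956]
tcp_rot: [0.709, 0.705, 0.002, 0.002]
contact_force: [0.2, -0.4, 0.1]
finger_gap: 0.748
finger_force: 0.0
```

>>> {"fn": "play_rows", "kwargs": {
  "increments": [
    [[-0.003,-0.025,0],[0,0,0],75],
    [[-0.006,-0.055,0],[0,0,0],75],
    [[-0.01,-0.09,0],[0,0,0],75],
    [[-0.014,-0.12,0],[0,0,0],75],
    [[-0.017,-0.15,0],[0,0,0],75],
    [[-0.019,-0.168,0],[0,0,0],75],
    [[-0.019,-0.172,0],[0,0,0],75],
    [[-0.019,-0.172,0],[0,0,0],75]
  ]
}}

```text
time_s: 13.0
tool_pos: [0.4662, -0.1182, 0.1913]
tcp_rot: [0.71, 0.705, -0.0, 0.0]
contact_force: [1.2, 0.1, 0.3]
finger_gap: 0.749
finger_force: 0.0
```

```bash
python3 go.py .4674 -.1194 .0625
python3 - <<'E'
from h import *
c=cal("wrist"); im,d=ctrl.grab_frame("wrist"); save("w3",im)
print(proj([[.4674,-.1194,.078],[.4733,-.191,.078],[.6397,-.0992,.076]],c).round())
E
```

```text
13.0 shift [-0.0011  0.0012  0.1288] turn [ 0.0001  0.0008 -0.0069] tcp [ 0.4662 -0.1182  0.1913] 0.7488717092066395
[[317. 208.]
 [325. 299.]
 [577. 177.]]
```

View pics/w3.png

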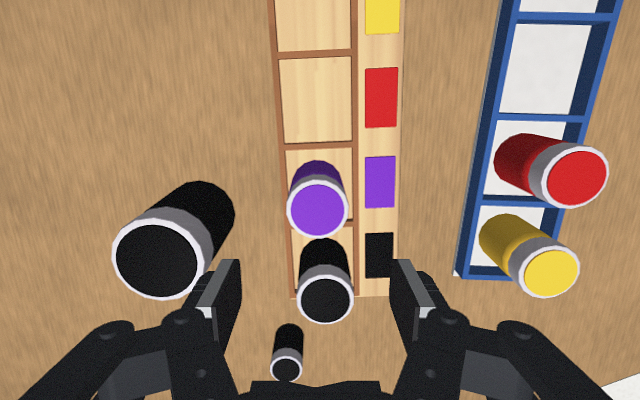

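Red (568,178) and yellow (550,275) stand upright in their wells, and violet at (317,208) matches the prediction. The big black jar is about 20 mm clear of the left finger. Picking violet.

>>> {"fn": "play_rows", "kwargs": {
  "increments": [
    [[-0.001,0.001,0.03],[0,0,0],75],
    [[-0.001,0.001,0.06],[0,0,0],75],
    [[-0.001,0.001,0.085],[0,0,0],75],
    [[-0.001,0.001,0.105],[0,0,0],75],
    [[-0.001,0.001,0.12],[0,0,0],75],
    [[-0.001,0.001,0.128],[0,0,0],75],
    [[-0.001,0.001,0.128],[0,0,0],75],
    [[-0.001,0.001,0.128],[0,0,0],75]
  ]
}}

```text
time_s: 13.72
tool_pos: [0.4689, -0.1184, 0.063]
tcp_rot: [0.709, 0.705, 0.0, -0.0]
contact_force: [0.0, -0.4, 0.1]
finger_gap: 0.751
finger_force: 0.0
```

>>> {"fn": "play_rows", "kwargs": {
  "increments": [
    [[0,0,0],[0,0,0],65],
    [[0,0,0],[0,0,0],55],
    [[0,0,0],[0,0,0],45],
    [[0,0,0],[0,0,0],40],
    [[0,0,0],[0,0,0],40],
    [[0,0,0],[0,0,0],40],
    [[0,0,0],[0,0,0],40]
  ]
}}

```text
time_s: 14.3
tool_pos: [0.4688, -0.119, 0.064]
tcp_rot: [0.709, 0.705, 0.0, 0.001]
contact_force: [-2.0, 1.3, 8.1]
finger_gap: 0.51
finger_force: 44.6
```

>>> {"fn": "play_rows", "kwargs": {
  "increments": [
    [[0,0,-0.01],[0,0,0],40],
    [[0,0,-0.03],[0,0,0],40],
    [[0,0,-0.06],[0,0,0],40],
    [[0,0,-0.09],[0,0,0],40],
    [[0,0,-0.11],[0,0,0],40],
    [[0,0,-0.12],[0,0,0],40],
    [[0,0,-0.12],[0,0,0],40]
  ]
}}

```text
time_s: 14.88
tool_pos: [0.4691, -0.1192, 0.1854]
tcp_rot: [0.709, 0.705, 0.001, 0.002]
contact_force: [0.8, -0.6, -2.5]
finger_gap: 0.505
finger_force: 46.2
```

```bash
python3 go.py .6426 -.0285 .18
```

```text
14.8833 shift [0.0919 0.1728 0.006 ] turn [ 0.0039  0.0016 -0.0065] tcp [ 0.4691 -0.1192  0.1854] 0.5047266714239106
```

>>> {"fn": "play_rows", "kwargs": {
  "increments": [
    [[0.01,0.022,0],[0,0,0],40],
    [[0.025,0.05,0],[0,0,0],40],
    [[0.041,0.08,0],[0,0,0],40],
    [[0.057,0.11,0],[0,0,0],40],
    [[0.073,0.14,0],[0,0,0],40],
    [[0.085,0.16,0],[0,0,0],40],
    [[0.092,0.173,0],[0,0,0],40],
    [[0.092,0.173,0],[0,0,0],40]
  ]
}}

```text
time_s: 15.55
tool_pos: [0.6431, -0.0253, 0.1808]
tcp_rot: [0.708, 0.706, 0.0, -0.001]
contact_force: [-0.8, 0.4, -3.6]
finger_gap: 0.503
finger_force: 46.6
```

```bash
python3 go.py .6426 -.0285 .062
```

```text
15.55 shift [-0.0035 -0.0004  0.1188] turn [-0.0015 -0.0019 -0.0035] tcp [ 0.6431 -0.0253  0.1808] 0.5029380961385683
```

>>> {"fn": "play_rows", "kwargs": {
  "increments": [
    [[-0.002,0,0.03],[0,0,0],40],
    [[-0.002,0,0.06],[0,0,0],40],
    [[-0.002,0,0.085],[0,0,0],40],
    [[-0.002,0,0.1],[0,0,0],40],
    [[-0.002,0,0.11],[0,0,0],40],
    [[-0.002,0,0.116],[0,0,0],40],
    [[-0.002,0,0.118],[0,0,0],40],
    [[-0.002,0,0.118],[0,0,0],40]
  ]
}}

```text
time_s: 16.22
tool_pos: [0.642, -0.0299, 0.0653]
tcp_rot: [0.709, 0.705, 0.0, 0.0]
contact_force: [-0.5, 1.1, -1.6]
finger_gap: 0.503
finger_force: 46.6
```

>>> {"fn": "play_rows", "kwargs": {
  "increments": [
    [[0,0,0.001],[0,0,0],40],
    [[0,0,0.002],[0,0,0],40],
    [[0,0,0.002],[0,0,0],40]
  ]
}}

```text
time_s: 16.47
tool_pos: [0.6421, -0.0299, 0.0636]
tcp_rot: [0.709, 0.705, 0.0, 0.0]
contact_force: [-0.4, -0.2, -1.0]
finger_gap: 0.504
finger_force: 46.5
```

>>> {"fn": "play_rows", "kwargs": {
  "increments": [
    [[0,0,0.0008],[0,0,0],40],
    [[0,0,0.0016],[0,0,0],40],
    [[0,0,0.0016],[0,0,0],40]
  ]
}}

```text
time_s: 16.72
tool_pos: [0.642, -0.0299, 0.0621]
tcp_rot: [0.709, 0.705, 0.0, 0.0]
contact_force: [-2.4, -0.6, 7.4]
finger_gap: 0.506
finger_force: 47.4
```

>>> {"fn": "play_rows", "kwargs": {
  "increments": [
    [[0,0,0.0004],[0,0,0],40],
    [[0,0,0.0008],[0,0,0],40],
    [[0,0,0.0008],[0,0,0],40]
  ]
}}

```text
time_s: 16.97
tool_pos: [0.642, -0.0299, 0.062]
tcp_rot: [0.709, 0.705, 0.0, 0.001]
contact_force: [-8.2, -1.2, 20.0]
finger_gap: 0.51
finger_force: 48.7
```

>>> {"fn": "play_rows", "kwargs": {
  "increments": [
    [[0,0,-0.001],[0,0,0],48],
    [[0,0,-0.001],[0,0,0],52],
    [[0,0,-0.001],[0,0,0],58],
    [[0,0,-0.001],[0,0,0],66],
    [[0,0,-0.001],[0,0,0],74],
    [[0,0,-0.001],[0,0,0],75]
  ]
}}

```text
time_s: 17.47
tool_pos: [0.6417, -0.0299, 0.0614]
tcp_rot: [0.709, 0.705, 0.0, -0.0]
contact_force: [-0.1, -0.6, -0.2]
finger_gap: 0.749
finger_force: 0.0
```

>>> {"fn": "play_rows", "kwargs": {
  "increments": [
    [[0,0,-0.01],[0,0,0],75],
    [[0,0,-0.03],[0,0,0],75],
    [[0,0,-0.06],[0,0,0],75],
    [[0,0,-0.09],[0,0,0],75],
    [[0,0,-0.115],[0,0,0],75],
    [[0,0,-0.13],[0,0,0],75],
    [[0,0,-0.13],[0,0,0],75]
  ]
}}

```text
time_s: 18.05
tool_pos: [0.6433, -0.0296, 0.1961]
tcp_rot: [0.709, 0.705, 0.002, 0.002]
contact_force: [-0.3, -0.3, 0.1]
finger_gap: 0.751
finger_force: 0.0
```

>>> {"fn": "play_rows", "kwargs": {
  "increments": [
    [[-0.02,-0.02,0],[0,0,0],75],
    [[-0.045,-0.045,0],[0,0,0],75],
    [[-0.07,-0.075,0],[0,0,0],75],
    [[-0.1,-0.105,0],[0,0,0],75],
    [[-0.13,-0.135,0],[0,0,0],75],
    [[-0.15,-0.155,0],[0,0,0],75],
    [[-0.161,-0.167,0],[0,0,0],75],
    [[-0.161,-0.167,0],[0,0,0],75]
  ]
}}

```text
time_s: 18.72
tool_pos: [0.4707, -0.1929, 0.1915]
tcp_rot: [0.711, 0.703, -0.001, -0.0]
contact_force: [0.2, -0.6, 0.4]
finger_gap: 0.746
finger_force: 0.0
```

```bash
python3 go.py .4733 -.191 .0625
python3 - <<'E'
from h import *
c=cal("wrist"); im,d=ctrl.grab_frame("wrist"); save("w4",im)
print(proj([[.4733,-.191,.078]],c).round())
E
```

```text
18.7167 shift [0.0021 0.0028 0.129 ] turn [-0.0016  0.0012 -0.0107] tcp [ 0.4707 -0.1929  0.1915] 0.7459345416868433
[[319. 204.]]
```

View pics/w4.png

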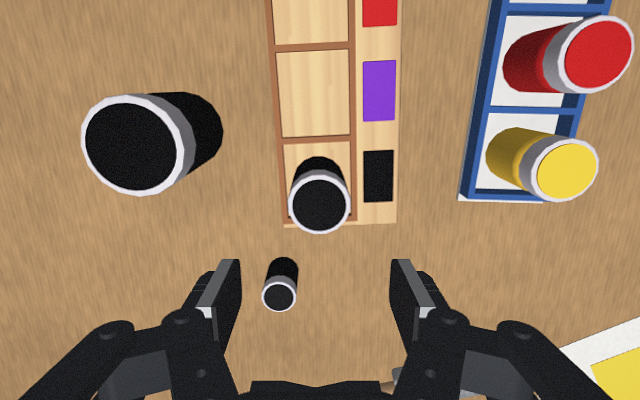

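Black at (319,203) matches the prediction. The small look-alike at (279,297) is clear. Picking black.

>>> {"fn": "play_rows", "kwargs": {
  "increments": [
    [[0.001,0.001,0.03],[0,0,0],75],
    [[0.001,0.001,0.06],[0,0,0],75],
    [[0.001,0.001,0.085],[0,0,0],75],
    [[0.001,0.001,0.105],[0,0,0],75],
    [[0.001,0.001,0.12],[0,0,0],75],
    [[0.001,0.001,0.128],[0,0,0],75],
    [[0.001,0.001,0.128],[0,0,0],75],
    [[0.001,0.001,0.128],[0,0,0],75]
  ]
}}

```text
time_s: 19.43
tool_pos: [0.4753, -0.1882, 0.0637]
tcp_rot: [0.709, 0.705, 0.0, -0.0]
contact_force: [0.3, 0.8, 0.5]
finger_gap: 0.752
finger_force: 0.0
```

>>> {"fn": "play_rows", "kwargs": {
  "increments": [
    [[0,0,0],[0,0,0],65],
    [[0,0,0],[0,0,0],55],
    [[0,0,0],[0,0,0],45],
    [[0,0,0],[0,0,0],40],
    [[0,0,0],[0,0,0],40],
    [[0,0,0],[0,0,0],40],
    [[0,0,0],[0,0,0],40]
  ]
}}

```text
time_s: 20.02
tool_pos: [0.4752, -0.189, 0.0646]
tcp_rot: [0.709, 0.705, 0.0, 0.001]
contact_force: [-2.0, 0.9, 8.9]
finger_gap: 0.502
finger_force: 44.5
```

>>> {"fn": "play_rows", "kwargs": {
  "increments": [
    [[0,0,-0.01],[0,0,0],40],
    [[0,0,-0.03],[0,0,0],40],
    [[0,0,-0.06],[0,0,0],40],
    [[0,0,-0.09],[0,0,0],40],
    [[0,0,-0.11],[0,0,0],40],
    [[0,0,-0.12],[0,0,0],40],
    [[0,0,-0.12],[0,0,0],40]
  ]
}}

```text
time_s: 20.6
tool_pos: [0.4757, -0.1893, 0.1861]
tcp_rot: [0.709, 0.705, 0.001, 0.002]
contact_force: [1.1, 0.1, -1.8]
finger_gap: 0.504
finger_force: 46.1
```

```bash
python3 go.py .6453 .0413 .18
```

```text
20.6 shift [0.2318 0.1681 0.0063] turn [ 0.0037  0.0019 -0.0065] tcp [ 0.4757 -0.1893  0.1861] 0.5040372982159269
```

>>> {"fn": "play_rows", "kwargs": {
  "increments": [
    [[0.015,0.012,0],[0,0,0],40],
    [[0.04,0.03,0],[0,0,0],40],
    [[0.067,0.05,0],[0,0,0],40],
    [[0.094,0.07,0],[0,0,0],40],
    [[0.121,0.09,0],[0,0,0],40],
    [[0.148,0.11,0],[0,0,0],40],
    [[0.17,0.125,0],[0,0,0],40],
    [[0.185,0.135,0],[0,0,0],40]
  ]
}}

```text
time_s: 21.27
tool_pos: [0.6114, -0.0016, 0.1818]
tcp_rot: [0.708, 0.706, -0.0, -0.001]
contact_force: [-0.1, -0.6, -2.7]
finger_gap: 0.503
finger_force: 46.1
```

```bash
python3 go.py .6453 .0423 .18
```

```text
21.2667 shift [0.0441 0.0337 0.0018] turn [-0.0016 -0.0013 -0.0038] tcp [ 0.6114 -0.0016  0.1818] 0.5031310977027355
```

>>> {"fn": "play_rows", "kwargs": {
  "increments": [
    [[0.02,0.015,0],[0,0,0],40],
    [[0.037,0.028,0],[0,0,0],40],
    [[0.045,0.034,0],[0,0,0],40],
    [[0.045,0.034,0],[0,0,0],40],
    [[0.045,0.034,0],[0,0,0],40]
  ]
}}

```text
time_s: 21.68
tool_pos: [0.6444, 0.04, 0.1822]
tcp_rot: [0.709, 0.705, -0.001, -0.001]
contact_force: [0.5, -0.2, -1.9]
finger_gap: 0.503
finger_force: 46.2
```

```bash
python3 go.py .6453 .0423 .0626
```

```text
21.6833 shift [0.0024 0.0011 0.1196] turn [-0.0019  0.0002 -0.0054] tcp [0.6444 0.04   0.1822] 0.5031331381484843
```

>>> {"fn": "play_rows", "kwargs": {
  "increments": [
    [[0.001,0.001,0.03],[0,0,0],40],
    [[0.001,0.001,0.06],[0,0,0],40],
    [[0.001,0.001,0.085],[0,0,0],40],
    [[0.001,0.001,0.1],[0,0,0],40],
    [[0.001,0.001,0.11],[0,0,0],40],
    [[0.001,0.001,0.115],[0,0,0],40],
    [[0.001,0.001,0.117],[0,0,0],40],
    [[0.001,0.001,0.117],[0,0,0],40]
  ]
}}

```text
time_s: 22.35
tool_pos: [0.6465, 0.041, 0.0671]
tcp_rot: [0.709, 0.705, 0.0, 0.0]
contact_force: [-0.3, -0.8, -0.9]
finger_gap: 0.504
finger_force: 46.2
```

>>> {"fn": "play_rows", "kwargs": {
  "increments": [
    [[0,0,0.001],[0,0,0],40],
    [[0,0,0.0015],[0,0,0],40],
    [[0,0,0.0015],[0,0,0],40]
  ]
}}

```text
time_s: 22.6
tool_pos: [0.6465, 0.0411, 0.0657]
tcp_rot: [0.709, 0.705, 0.0, 0.0]
contact_force: [-0.1, 0.2, -0.7]
finger_gap: 0.504
finger_force: 46.2
```

>>> {"fn": "play_rows", "kwargs": {
  "increments": [
    [[0,0,0.001],[0,0,0],40],
    [[0,0,0.002],[0,0,0],40],
    [[0,0,0.0025],[0,0,0],40],
    [[0,0,0.0025],[0,0,0],40]
  ]
}}

```text
time_s: 22.93
tool_pos: [0.6462, 0.0411, 0.0627]
tcp_rot: [0.709, 0.705, 0.0, 0.0]
contact_force: [-1.9, 0.5, 2.6]
finger_gap: 0.5
finger_force: 46.6
```

>>> {"fn": "play_rows", "kwargs": {
  "increments": [
    [[0,0,0.0005],[0,0,0],40],
    [[0,0,0.0008],[0,0,0],40],
    [[0,0,0.0008],[0,0,0],40]
  ]
}}

```text
time_s: 23.18
tool_pos: [0.6462, 0.0411, 0.0627]
tcp_rot: [0.709, 0.705, -0.0, 0.0]
contact_force: [-6.5, -1.6, 15.4]
finger_gap: 0.508
finger_force: 47.8
```

Contact; releasing, rising and clearing the view.

>>> {"fn": "play_rows", "kwargs": {
  "increments": [
    [[0,0,-0.0007],[0,0,0],48],
    [[0,0,-0.0007],[0,0,0],52],
    [[0,0,-0.0007],[0,0,0],58],
    [[0,0,-0.0007],[0,0,0],66],
    [[0,0,-0.0007],[0,0,0],74],
    [[0,0,-0.0007],[0,0,0],75]
  ]
}}

```text
time_s: 23.68
tool_pos: [0.6461, 0.0412, 0.0623]
tcp_rot: [0.709, 0.705, 0.0, -0.0]
contact_force: [0.6, 0.8, -0.3]
finger_gap: 0.752
finger_force: 0.0
```

>>> {"fn": "play_rows", "kwargs": {
  "increments": [
    [[0,0,-0.01],[0,0,0],75],
    [[0,0,-0.03],[0,0,0],75],
    [[0,0,-0.06],[0,0,0],75],
    [[0,0,-0.09],[0,0,0],75],
    [[0,0,-0.12],[0,0,0],75],
    [[0,0,-0.14],[0,0,0],75],
    [[0,0,-0.15],[0,0,0],75]
  ]
}}

```text
time_s: 24.27
tool_pos: [0.6471, 0.0414, 0.2163]
tcp_rot: [0.709, 0.705, 0.002, 0.001]
contact_force: [-0.6, 0.4, -0.8]
finger_gap: 0.751
finger_force: 0.0
```

>>> {"fn": "play_rows", "kwargs": {
  "increments": [
    [[0,-0.03,0],[0,0,0],75],
    [[0,-0.06,0],[0,0,0],75],
    [[0,-0.09,0],[0,0,0],75],
    [[0,-0.12,0],[0,0,0],75],
    [[0,-0.145,0],[0,0,0],75],
    [[0,-0.16,0],[0,0,0],75],
    [[0,-0.16,0],[0,0,0],75],
    [[0,-0.16,0],[0,0,0],75]
  ]
}}

```text
time_s: 24.93
tool_pos: [0.4858, 0.0419, 0.2127]
tcp_rot: [0.709, 0.705, -0.0, 0.0]
contact_force: [0.8, 0.6, -0.3]
finger_gap: 0.753
finger_force: 0.0
```

Run:
```python
from h import *
a,_=ctrl.grab_frame("top"); b,_=ctrl.grab_frame("scene")
save("fin",np.vstack([cv2.resize(a[125:285,130:510],(720,300),interpolation=cv2.INTER_AREA),cv2.resize(b[130:350,150:530],(720,300))]))
```

```text
(no output)
```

View pics/fin.png

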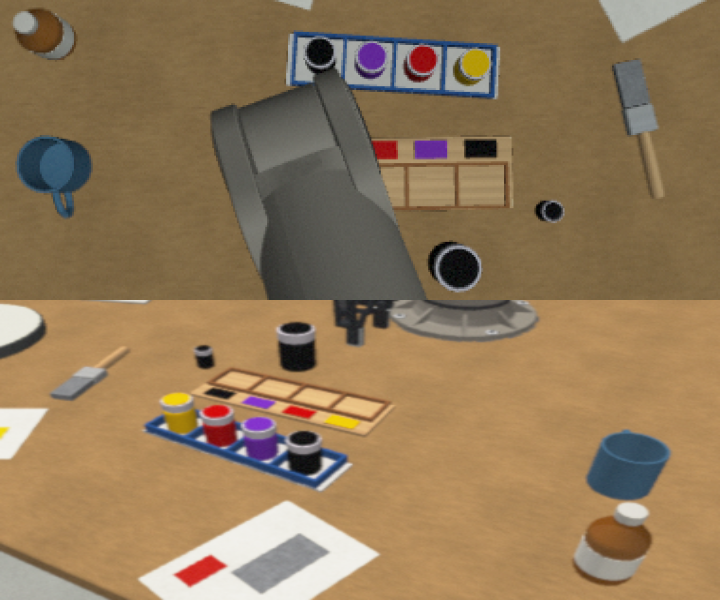

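All four jars stand upright in the caddy. Left to right they are black (320,53), violet (372,58), red (422,62) and yellow (475,66). The mug, brush, bottle and look-alikes have not moved. Handing in.

```bash
python3 -c "
from cell import ctrl
print(ctrl.sign_off())"
```

```text
the job is handed in; nothing more can be done
None
```

The job is handed in: all four jars stand upright in the caddy in mirrored order (black, violet, red, yellow from left to right), done in about 25 s of robot time, with nothing else disturbed.

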